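# Secure the sample transport case with its snap hook

### The arm

A 6-joint arm with a two-finger parallel gripper is mounted at the origin on the work surface. World frame = base frame: x ahead of the robot, y to its left, z up, the work surface at z = 0. Lengths are in m, angles in degrees, forces in N, time in s.
With the tool pointing down it reaches from about 0.3 to 0.75 m from the base axis. Payload 8.5 kg.
Tool frame: the origin (TCP) lies on the centre line of the jaws, within the pads' length; the fingertips stand tips_ahead ahead of it and the grasp point (between the pads) lies 3 mm ahead of it (tips_ahead is the distance from the TCP to the fingertips, in m); z points along the fingers, y is the line along which they close (so a half turn about z gives the same grasp; the last joint's range is limited). The gripper opens to 85 mm and grips with 20 to 120 N. Pads are 22 mm wide; open, the fingers measure 114 mm over their backs; the gripper's body (76 mm by 85 mm) begins 54 mm behind the grasp point. The pads swing forward as they close: fully open they stand 13 mm farther back than shut.
Start: joints at [52.122, 21.807, 74.336, -0, 83.858, -12.336], TCP at [0.237, 0.496, 0.253] pointing down, gripper open.
Joint ranges: [-178.18, 178.18], [-50.72, 133.34], [12.68, 142.11], [-81.47, 261.47], [9.98, 163.14], [-165.26, 165.26]. Speed limits (degrees/s): [136.94, 136.94, 180, 180, 180, 180].

### API

Orientations are given as a 3x3 rotation matrix whose columns are the frame's x, y, z axes.
In Python, from rig import observe, get_image, close_job, tips_ahead gives the robot as it stands.
- The arm moves only by the shell command python3 -m creep [FORCE], which reads ROWS from standard input. ROWS is a JSON list of rows, 1 to 10 of them, each an object with the fields tx, ty, tz (the shift in shares of the most that a row can go, 1 being 50 mm), turn (a turn about the tool's z in parts of the range, where 1.0 means 90 degrees), jaw (the finger opening in m); a field left out counts as zero (the opening has to be given); each row shifts and turns the commanded pose from where the row before left it, along the tool's axes as they then stand; what a row does not reach is not made up. A row lasts 1/10 s, in which the tool goes at most 0.05 m and 8.59 degrees, less where a joint would pass 70% of its speed; a pose out of reach is approached as far as the arm can. The fingers move at their own pace and stop on an object; FORCE is the grip in N (left out, the last holds). Time passes only in rows, so rows that do not move let the fingers close. It prints the time, the measured TCP pose, the force, the opening and the grip force at its end. Shift and turn numbers lie between -1 and 1, and a call with a number outside is refused. Input that does not fit is refused with a message, and nothing moves.
- observe(): the state, without advancing time (a new reading comes with each control period).
- get_image(name): name is "scene" or "top" or "wrist"; returns a dict with "pixels" (384x512x3 uint8, red, green, blue), "depth" (384x512 float32, m along the optical axis (not along the pixel's ray), 0 where there is no reading), "K" (3x3 intrinsics, pixels), "extrinsics" (4x4, takes a point from world to camera coordinates). Camera axes: x right, y down, z forward; pixel columns grow to the right and rows downward; lengths in m; the calibration is good to about 2 mm. A picture is of the moment at which its call begins.
- close_job(): hands the job in; it is judged then, once.
The state is a dict: "time_s": time; "q": joint angles; "qvel": joint speeds; "joint_efforts": joint torques, N m; "position": TCP position; "tool_rot": TCP orientation; "ft_force": force on the tool from outside, world axes, zero at the start; "wrist_torque": the same for the moment, N m; "grip_width": finger opening in m; "gripper_force": force on a finger pad.
Only numpy, scipy, OpenCV 4.12 (cv2) and the standard library are available. Lean on these libraries where they do the work, as an engineer would, in place of code of your own. Each camera call takes 0.05 s, during which the arm holds its last target. There are 200 camera calls.

### The job

Get the aluminium sample case ready for the courier: fold the yellow hasp down flat over its staple, then clip the orange-tagged snap hook through the staple by pressing its sprung gate against the staple's upright bar until the bar is inside and the gate has snapped shut. While still holding the tag, pull it straight away from the case with about 10 N for half a second to prove that it has caught, then let go and leave it hanging there. Do it by feel: never load the hook or the case with more than 15 N, and leave the blue hook and the other bench things alone.

Things in the scene. Friction and masses are not known exactly. Their poses are not given: they have to be found in the camera images.
- case: Aluminium sample transport case, 240 deep (x), 320 wide (y), 200 high, lid shut; it stands firm and does not move. Origin: centre of its underside. Its front, with the hasp, faces its own -x: flat aluminium at x = -120 mm. A black carry handle lies folded on the lid, up to 14 mm above it.
- hasp_hinge (a point): Hinge of the yellow zinc-plated hasp leaf, at x = -125, y = 0, z = 175 mm of the case; the axis runs along the case's y. The leaf is 85 mm long from the hinge, 36 wide, 3 thick, with a slot 10 wide, 30 to 70 mm from the hinge, for the staple to pass through. A thin fixed plate 44 wide sits above it on the lid.
- hasp (a joint): Angle of the hasp leaf (rad): 0 = folded down flat over the staple, 1.57 = straight out from the case front (its -x), above that leaning up and open. Its hinge is stiff (0.035 N m): it stays where it is left. Folded down, its outer face lies 5.8 mm in front of the aluminium.
- staple (a point): Centre of the staple's upright bar, at x = -144.3, y = 0, z = 125 mm of the case. The staple is a fixed U of 5 mm yellow rod in the case's x-z plane: this bar, and two level legs, 26 mm apart (centre lines), running back to the case. With the hasp down the opening behind the bar is 16 mm deep (bar to leaf) and 21 mm high.
- hook: Orange-tagged snap hook, about 0.045 kg, lying flat, paper patch up. Origin: centre of the tag's underside. Tag: block 56 (x) x 28 (y) x 16 (z) mm about x = y = 0, gripped across y. Beyond it along +x, all in the plane z = 8, is the hook of 6 mm aluminium rod: straight back at y = -14, round end bow with its outside at x = 80 and inside at x = 74, open towards +y.
- hook_eye (a point): Seat in the end bow of the orange hook, at x = 70, y = -1, z = 8 mm of the hook. When the hook is pulled home the centre of the staple's bar lies here, at about x = 71.5. The bow ends in the nose, its rod centre at x = 71.5, y = 12.
- gate (a joint): Angle of the orange hook's sprung gate (rad): 0 shut, 0.66 fully in. A 5 mm rod, 34 long, pivoted at x = 34, y = 12 mm of the hook, shuts its +y side up to the nose and swings in to -y; 3 to 5 N open it. A bar pressed in at x = 62 to 65 is past the nose at y = 6 (gate fully in: y = -3); drawing the hook back (its -x) till the bar is at x = 70 lets it snap shut.
- spare: Snap hook of the same shape with a blue tag, lying flat: not to be used. Origin: centre of its tag's underside.
- rack: Green microtube rack with capped tubes, 96 x 201 x 44 mm. Origin: centre of its underside.
- reagent: White plastic bottle, 62 mm across, 130 mm high. Origin: centre of its underside.
- buffer: Small white jar, 48 mm across, 85 mm high. Origin: centre of its underside.
- cap: Loose grey bottle cap, 32 mm across, 14 mm high. Origin: centre of its underside.
- vial: Small clear cryo vial with a red cap, lying on the bench, 48 x 13 x 13 mm. Origin: middle of its underside.

How it is judged:
By the outcome, as a careful person would: the job done as asked, in the order asked, and still so for the second after the job is handed in, with the robot touching nothing.
It also fails if it takes over 69 s, if anything falls off the work surface, if the arm or the gripper's body presses on something with over 40 N, if the wrist force passes 120 N, or if a joint passes its speed limit or range.

## Working session

There is one attempt and no reset: what is moved stays moved. The work goes in short steps, Python scripts to look and compute and a shell command to move; the robot and the scene stay as the last step left them, time stands still between calls to the robot, and variables do not carry over. Pictures are saved under pics/ and viewed, at most 13 in all, crops included, and the job is handed in when it is done.

```bash
mkdir -p pics; ls; cat > h.py <<'E'
import numpy as np, cv2
from rig import observe, get_image, close_job, tips_ahead
def snap(n,f):
    d=get_image(n); cv2.imwrite('pics/'+f+'.png',d['pixels'][:,:,::-1]); np.savez('pics/'+f+'.npz',**d); return d
def world(d):
    K=d['K'];E=d['extrinsics'];z=d['depth'];v,u=np.mgrid[:z.shape[0],:z.shape[1]]
    P=np.stack([(u-K[0,2])/K[0,0]*z,(v-K[1,2])/K[1,1]*z,z],-1)
    return (P-E[:3,3])@E[:3,:3]
E
python3 - <<'E'
from h import *
for n in ['top','scene']: snap(n,n)
a=np.hstack([cv2.imread('pics/top.png')]); 
s=observe(); print(s['position'],s['tool_rot'],s['ft_force'],tips_ahead)
E
```

```text
pics
[0.23699554 0.49604427 0.25278369] [[-9.02277502e-01  4.31155042e-01 -7.99385633e-04]
 [ 4.31155699e-01  9.02276934e-01 -1.04822342e-03]
 [ 2.69320407e-04 -1.29044808e-03 -9.99999131e-01]] [ 0.35340878  0.26767154 -0.15054858] 0.022
```

View pics/top.png

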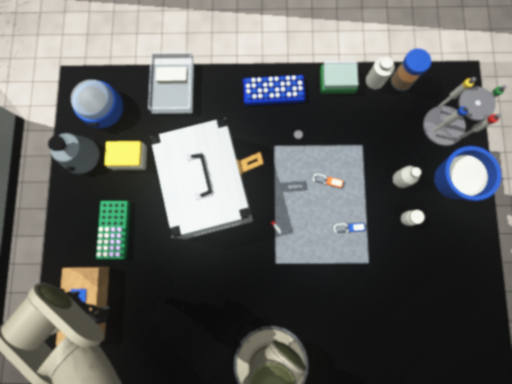

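View pics/scene.png

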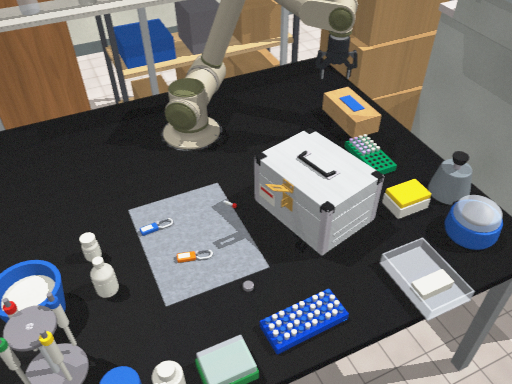

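The top view shows the case at (200,178) with its hasp sticking out to the right at (250,161). The orange hook is at (328,181), with its bow pointing left towards the case, and the blue hook is at (350,228). In the scene view, the hasp stands out from the front at (278,188).

```bash
python3 - <<'E'
from h import *
for n in ['top','scene']:
    d=np.load(f'pics/{n}.npz'); W=world(d); hsv=cv2.cvtColor(d['pixels'],cv2.COLOR_RGB2HSV); ok=d['depth']>0
    print(n,'bench z',np.median(W[...,2][ok&(abs(W[...,2])<.03)]))
    lid=ok&(abs(W[...,2]-.2)<.012)&(W[...,0]>.3)
    nl,lab,st,_=cv2.connectedComponentsWithStats(lid.astype(np.uint8)); i=1+st[1:,4].argmax(); p=W[lab==i]
    r=cv2.minAreaRect((p[:,:2]*1000).astype(np.float32)); print('lid',r,np.median(p[:,2]),len(p))
    og=ok&(hsv[...,0]>5)&(hsv[...,0]<30)&(hsv[...,1]>110)&(hsv[...,2]>90)&(W[...,0]>.3)
    nl,lab,st,_=cv2.connectedComponentsWithStats(og.astype(np.uint8))
    for i in range(1,nl):
        if st[i,4]>15:
            p=W[lab==i]; h=hsv[lab==i]; print(st[i],p.mean(0).round(4),p.min(0).round(3),p.max(0).round(3),np.median(h,0),cv2.minAreaRect((p[:,:2]*1000).astype(np.float32)))
E
```

```text
top bench z -0.00026031128660610294
lid ((602.32861328125, 215.843994140625), (322.80303955078125, 244.92388916015625), 14.374370574951172) 0.1993190830656975 8015
[398  67  19  16 152] [ 0.9719 -0.4792  0.0889] [ 0.96  -0.517  0.063] [ 1.001 -0.458  0.115] [ 15. 127. 135.] ((974.3244018554688, -482.6617431640625), (66.44091796875, 22.53156089782715), 58.542842864990234)
[462  78  12  10  79] [ 0.8906 -0.6232  0.1993] [ 0.865 -0.765 -0.003] [ 1.007 -0.592  0.246] [ 25. 156. 166.] ((931.5782470703125, -681.174560546875), (36.84510040283203, 212.35784912109375), 39.96662521362305)
[104 140  38  27 681] [0.7123 0.5008 0.0603] [ 0.667  0.449 -0.007] [0.778 0.606 0.072] [ 29. 135. 250.] ((722.8004150390625, 527.6956176757812), (111.23040008544922, 157.3659210205078), 0.11288230866193771)
[238 152  26  22 331] [0.6527 0.0611 0.1507] [ 0.612  0.021 -0.006] [0.727 0.108 0.223] [ 19. 140. 199.] ((671.0523071289062, 60.730079650878906), (96.4918212890625, 91.77743530273438), 17.262598037719727)
[327 177   8   9  37] [ 0.6151 -0.2136  0.0146] [ 0.601 -0.23   0.009] [ 0.63  -0.205  0.019] [ 13. 
[... 823 characters left out ...]
219), (123.50316619873047, 80.20160675048828), 13.188250541687012)
[385 179  47  29 819] [0.716  0.504  0.0634] [ 0.61   0.444 -0.005] [0.758 0.634 0.075] [ 29. 206. 247.] ((685.718505859375, 537.971923828125), (146.3104705810547, 192.11106872558594), 2.8412938117980957)
[177 251  19  12 112] [ 0.6211 -0.2318  0.0124] [ 0.594 -0.261 -0.003] [ 0.633 -0.206  0.021] [ 14.5 208.  237. ] ((614.6743774414062, -233.39715576171875), (55.2965202331543, 30.209665298461914), 74.56816101074219)
[ 39 331  15  15 133] [ 0.8842 -0.6071  0.2307] [ 0.867 -0.625  0.208] [ 0.893 -0.596  0.244] [ 25. 206. 213.] ((878.8320922851562, -609.4479370117188), (27.67823028564453, 26.96796417236328), 10.204767227172852)
```

Careful with the scale: shifts go in shares of 50 mm and turns go in shares of 90 degrees. That gives: -0.01 m is -0.2, -8 degrees is -0.0889.

```bash
echo '[{"tz":-0.2, "turn":-0.0889, "jaw":0.085}, {"tz":-0.2, "turn":-0.0889, "jaw":0.085}, {"tz":-0.2, "turn":-0.0889, "jaw":0.085}, {"tz":-0.2, "turn":-0.0889, "jaw":0.085}, {"tz":-0.2, "turn":-0.0878, "jaw":0.085}]' | python3 -m creep
echo '[{"tx":-0.294, "ty":-0.64, "jaw":0.085}, {"tx":-0.294, "ty":-0.64, "jaw":0.085}, {"tx":-0.294, "ty":-0.64, "jaw":0.085}, {"tx":-0.294, "ty":-0.64, "jaw":0.085}, {"tx":-0.294, "ty":-0.64, "jaw":0.085}, {"tx":-0.294, "ty":-0.64, "jaw":0.085}, {"tx":-0.294, "ty":-0.64, "jaw":0.085}, {"tx":-0.294, "ty":-0.64, "jaw":0.085}, {"tx":-0.294, "ty":-0.64, "jaw":0.085}]' | python3 -m creep
echo '[{"tx":-0.294, "ty":-0.64, "jaw":0.085}, {"tx":-0.294, "ty":-0.64, "jaw":0.085}, {"tx":-0.294, "ty":-0.64, "jaw":0.085}, {"tx":-0.294, "ty":-0.64, "jaw":0.085}, {"tx":-0.294, "ty":-0.64, "jaw":0.085}, {"tx":-0.294, "ty":-0.64, "jaw":0.085}, {"tx":-0.294, "ty":-0.64, "jaw":0.085}, {"tx":-0.294, "ty":-0.64, "jaw":0.085}, {"tx":-0.294, "ty":-0.64, "jaw":0.085}, {"jaw":0.085}]' | python3 -m creep
python3 -c "
from h import *
d=snap('wrist','w1'); E=d['extrinsics']; print(-E[:3,:3].T@E[:3,3],E[:3,:3],d['K'][0]); s=observe(); print(s['q'],tips_ahead)"
```

```text
time_s: 0.6
position: [0.237, 0.4961, 0.3033]
tool_rot: [[-0.967, -0.254, -0.001], [-0.254, 0.967, -0.001], [0.001, -0.001, -1.0]]
ft_force: [0.0, -0.4, -0.5]
grip_width: 0.0844
gripper_force: 0.0
time_s: 1.5
position: [0.4373, 0.2488, 0.3031]
tool_rot: [[-0.969, -0.248, -0.001], [-0.248, 0.969, -0.0], [0.001, 0.0, -1.0]]
ft_force: [0.2, 0.1, 0.6]
grip_width: 0.085
gripper_force: 0.0
time_s: 2.5
position: [0.6379, 0.0004, 0.3014]
tool_rot: [[-0.97, -0.244, -0.002], [-0.244, 0.97, -0.0], [0.002, 0.0, -1.0]]
ft_force: [0.8, 0.4, -0.5]
grip_width: 0.0848
gripper_force: 0.0
[ 0.57311495 -0.01517574  0.42232822] [[-0.24502559  0.96951558 -0.00141581]
 [ 0.93456432  0.23658044  0.26574278]
 [ 0.25797672  0.06379061 -0.96404293]] [286.69683502   0.         254.67868311]
[-1.04302975e+01  2.96564458e+01  5.33411192e+01 -2.00734762e-03
  9.71204183e+01 -1.14649298e+02] 0.022
```

View pics/w1.png

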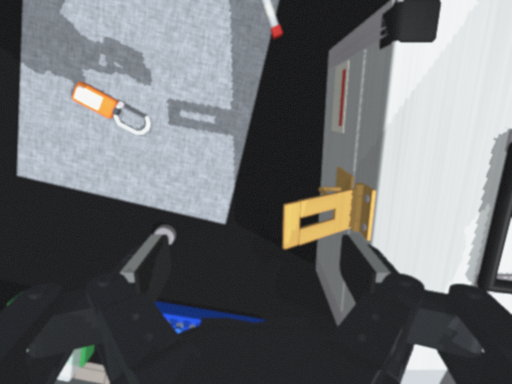

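The wrist view shows the orange hook at (95,98), with its bow at (135,122) pointing right. The yellow leaf is at (320,220), leaning up, and the fingertips are at (165,235) and (355,240).

```bash
python3 - <<'E'
from h import *
d=np.load('pics/w1.npz'); W=world(d); z=d['depth']; hsv=cv2.cvtColor(d['pixels'],cv2.COLOR_RGB2HSV); ok=z>0
s=observe(); p0=np.array(s['position']); R=np.array(s['tool_rot'])
T=(W-p0)@R
g=ok&(hsv[...,2]<120)&(T[...,2]<.03)&(abs(T[...,0])<.06)&(abs(T[...,1])<.12)
for zz in np.arange(-.1,.03,.01):
    m=g&(abs(T[...,2]-zz)<.005)
    if m.sum()>5: print('tool z',round(zz,3),m.sum(),'y',T[m][:,1].min().round(3),T[m][:,1].max().round(3),'x',T[m][:,0].min().round(3),T[m][:,0].max().round(3))
# leaf
c=np.array([.603,.215]); a=np.radians(104.4); cx=np.array([np.cos(a),np.sin(a)]); cy=np.array([-cx[1],cx[0]])
L=np.dstack([(W[...,:2]-c)@cx,(W[...,:2]-c)@cy,W[...,2]])
lid=ok&(abs(W[...,2]-.2)<.006)&(hsv[...,1]<60)&(hsv[...,2]>150); q=L[lid]; print('lid',len(q),q.min(0),q.max(0))
# front edge of lid: min x per y bin
for y in np.arange(-.14,.16,.03):
    m=abs(q[:,1]-y)<.005
    if m.sum()>5: print('edge y',y.round(3),np.percentile(q[m][:,0],2).round(4))
fr=ok&(L[...,2]>.04)&(L[...,2]<.16)&(abs(L[...,0]+.12)<.02)&(abs(L[...,1])>.03)&(abs(L[...,1])<.14); f=L[fr]; print('front',len(f),np.median(f,0)); print(np.polyfit(f[:,1],f[:,0],1))
yl=ok&(hsv[...,0]>10)&(hsv[...,0]<32)&(hsv[...,1]>90)&(abs(L[...,0]+.17)<.06)&(abs(L[...,1])<.05); y=L[yl]; print('yellow',len(y),np.percentile(y,[1,50,99],0).round(4))
m=y[(y[:,0]<-.135)]; print('leaf slope dz/dx',np.polyfit(m[:,0],m[:,2],1),'y mid',np.percentile(m[:,1],[2,98]))
# tag
og=ok&(hsv[...,1]>110)&(hsv[...,0]<25)&(W[...,2]<.03)&(W[...,2]>.002)&(W[...,1]<-.1)
nl,lab,st,_=cv2.connectedComponentsWithStats(cv2.morphologyEx(og.astype(np.uint8),cv2.MORPH_CLOSE,np.ones((15,15))));i=1+st[1:,4].argmax();print(st[i])
hull=cv2.convexHull(np.argwhere((lab==i)&og)[:,::-1].astype(np.int32)); mk=np.zeros(z.shape,np.uint8); cv2.fillConvexPoly(mk,hull,1)
K=d['K'];E=d['extrinsics'];C=-E[:3,:3].T@E[:3,3]
def at(u,v,h):
    r=E[:3,:3].T@np.array([(u-K[0,2])/K[0,0],(v-K[1,2])/K[1,1],1]); return C+r*((h-C[2])/r[2])
P=np.array([at(u,v,.016)[:2] for v,u in np.argwhere(mk>0)]); print('tag',cv2.minAreaRect((P*1000).astype(np.float32)), 'z',np.median(W[mk>0][:,2]))
print('bow tip',at(151,124,.008), at(120,118,.008))
cv2.imwrite('pics/c.png',cv2.resize(d['pixels'][60:160,50:200,::-1],None,fx=5,fy=5,interpolation=cv2.INTER_CUBIC))
E
```

```text
tool z -0.08 3266 y -0.026 0.024 x 0.014 0.02
tool z -0.07 8169 y -0.062 0.059 x 0.002 0.02
tool z -0.06 11629 y -0.07 0.068 x -0.01 0.017
tool z -0.05 9461 y -0.076 0.072 x -0.014 0.017
tool z -0.04 6632 y -0.075 0.073 x -0.014 0.013
tool z -0.03 985 y -0.067 0.064 x -0.0 0.013
tool z -0.02 1355 y -0.058 0.055 x -0.012 0.011
tool z -0.01 1345 y -0.058 0.054 x -0.012 0.011
tool z -0.0 973 y -0.058 0.055 x -0.013 0.01
tool z 0.01 219 y -0.05 0.047 x -0.012 0.01
lid 32475 [-0.11835305 -0.15857687  0.19655541] [0.01711685 0.15866679 0.20595099]
edge y -0.14 -0.0671
edge y -0.08 -0.0007
edge y -0.05 -0.09
edge y -0.02 -0.1163
edge y 0.01 -0.1163
edge y 0.04 -0.1159
edge y 0.07 -0.1163
edge y 0.1 -0.1164
edge y 0.13 -0.1163
edge y 0.16 -0.0887
front 5339 [-0.11851454  0.06701467  0.1130411 ]
[ 0.0006748  -0.11856096]
yellow 3970 [[-0.1945 -0.0292  0.0971]
 [-0.1463  0.0042  0.1952]
 [-0.1185  0.0233  0.2222]]
leaf slope dz/dx [-0.82925003  0.06348919] y mid [-0.01565384  0.01969685]
[ 72  82  46  36 891]
tag ((612.1038208007812, -229.65472412109375), (58.18952941894531, 28.48976707458496), 76.7607192993164) z 0.0163313809990233
bow tip [ 0.62675999 -0.15309202  0.008     ] [ 0.62926876 -0.19653862  0.008     ]
```

View pics/c.png

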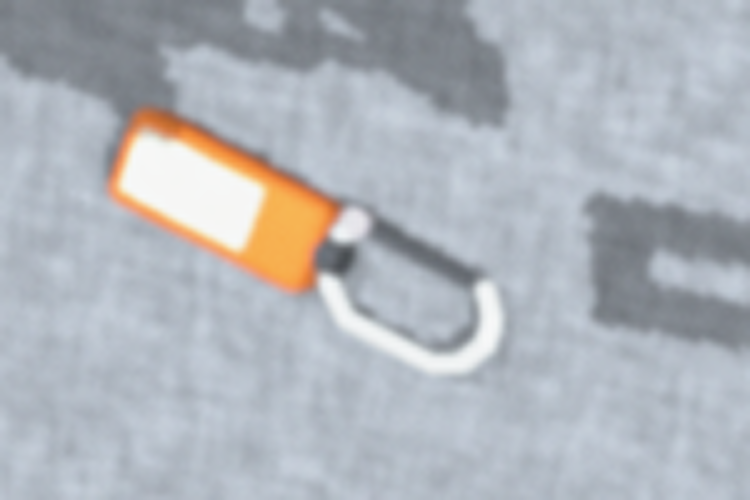

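The crop confirms the hook geometry: gate on the upper-right side, bow open towards the hook's +y, and patch up. Next I'll plunge beside the staple to fold the leaf.

Converted, 0.02 m is 0.4, 0.015 m is 0.3.

```bash
echo '[{"tz":0.4, "jaw":0.085}, {"tz":0.4, "jaw":0.085}, {"tz":0.4, "jaw":0.085}, {"tz":0.3, "jaw":0.085}, {"tz":0.3, "jaw":0.085}, {"tz":0.3, "jaw":0.085}, {"tz":0.3, "jaw":0.085}, {"tz":0.3, "jaw":0.085}]' | python3 -m creep
echo '[{"tz":0.3, "jaw":0.085}, {"tz":0.3, "jaw":0.085}, {"tz":0.3, "jaw":0.085}, {"tz":0.3, "jaw":0.085}, {"jaw":0.085}]' | python3 -m creep
echo '[{"ty":0.08, "jaw":0.085}, {"ty":0.08, "jaw":0.085}, {"ty":0.06, "jaw":0.085}]' | python3 -m creep
echo '[{"ty":0.04, "jaw":0.085}, {"ty":0.04, "jaw":0.085}]' | python3 -m creep
```

```text
time_s: 3.35
position: [0.6357, 0.005, 0.1681]
tool_rot: [[-0.968, -0.249, 0.0], [-0.249, 0.968, 0.0], [-0.0, 0.0, -1.0]]
ft_force: [-0.1, 0.2, 1.2]
grip_width: 0.0851
gripper_force: 0.3
time_s: 3.85
position: [0.6349, 0.005, 0.1067]
tool_rot: [[-0.969, -0.249, -0.004], [-0.249, 0.969, 0.001], [0.004, 0.002, -1.0]]
ft_force: [-0.9, -0.6, 0.7]
grip_width: 0.0851
gripper_force: 0.0
time_s: 4.15
position: [0.6337, 0.0149, 0.1092]
tool_rot: [[-0.969, -0.248, 0.001], [-0.248, 0.969, -0.0], [-0.001, -0.001, -1.0]]
ft_force: [0.4, -2.0, -0.3]
grip_width: 0.0848
gripper_force: 0.0
time_s: 4.35
position: [0.6331, 0.0175, 0.1091]
tool_rot: [[-0.969, -0.248, 0.002], [-0.248, 0.969, -0.002], [-0.001, -0.003, -1.0]]
ft_force: [1.3, -14.3, 3.0]
grip_width: 0.0849
gripper_force: 0.0
```

Converted, -0.03 m is -0.6, -0.02 m is -0.4.

```bash
echo '[{"ty":-0.06, "jaw":0.085}, {"ty":-0.2, "jaw":0.085}, {"ty":-0.4, "jaw":0.085}, {"ty":-0.6, "jaw":0.085}]' | python3 -m creep | head -5
echo '[{"ty":-0.4, "tz":-0.6, "jaw":0.085}, {"ty":-0.4, "tz":-0.6, "jaw":0.085}, {"ty":-0.4, "tz":-0.6, "jaw":0.085}, {"tx":0.2, "ty":-0.4, "tz":-0.6, "jaw":0.085}, {"tx":0.2, "ty":-0.4, "tz":-0.6, "jaw":0.085}, {"jaw":0.085}]' | python3 -m creep
python3 - <<'E'
from h import *
d=snap('wrist','w2'); W=world(d); z=d['depth']; hsv=cv2.cvtColor(d['pixels'],cv2.COLOR_RGB2HSV); ok=z>0
c=np.array([.6017,.216]); a=np.radians(104.4); cx=np.array([np.cos(a),np.sin(a)]); cy=np.array([-cx[1],cx[0]])
L=np.dstack([(W[...,:2]-c)@cx,(W[...,:2]-c)@cy,W[...,2]])
yl=ok&(hsv[...,0]>10)&(hsv[...,0]<32)&(hsv[...,1]>90)&(abs(L[...,0]+.15)<.06)&(abs(L[...,1])<.05); y=L[yl]; print('yellow',len(y))
for zz in np.arange(.085,.2,.01):
    m=y[abs(y[:,2]-zz)<.005]
    if len(m)>3: print(zz.round(3),len(m),np.percentile(m[:,0],[2,25,50,75]).round(4),np.percentile(m[:,1],[2,98]).round(4))
st=y[(y[:,0]<-.137)]; print('staple',len(st),st.min(0),st.max(0),np.median(st,0))
E
```

```text
time_s: 4.75
position: [0.6484, -0.0434, 0.1084]
tool_rot: [[-0.968, -0.249, -0.0], [-0.249, 0.968, 0.0], [0.0, 0.0, -1.0]]
ft_force: [0.8, -0.6, 0.0]
grip_width: 0.0849
time_s: 5.35
position: [0.6541, -0.149, 0.2628]
tool_rot: [[-0.97, -0.244, 0.007], [-0.244, 0.97, -0.004], [-0.006, -0.005, -1.0]]
ft_force: [0.5, 1.0, -0.7]
grip_width: 0.085
gripper_force: 0.0
yellow 1353
0.095 190 [-0.1265 -0.1257 -0.1252 -0.1246] [-0.0196  0.0217]
0.105 256 [-0.1266 -0.1256 -0.1251 -0.1237] [-0.0195  0.0222]
0.115 411 [-0.1463 -0.1264 -0.1254 -0.1228] [-0.0192  0.0218]
0.125 313 [-0.1467 -0.1259 -0.1253 -0.1244] [-0.0198  0.0192]
0.135 149 [-0.1471 -0.1453 -0.1372 -0.1256] [-0.0192  0.0035]
0.145 34 [-0.1463 -0.1427 -0.1393 -0.137 ] [-0.0002  0.0029]
staple 190 [-0.14761164 -0.00169441  0.11173678] [-0.13702417  0.00378183  0.14099418] [-0.14538386  0.00196782  0.13098199]
```

View pics/w2.png

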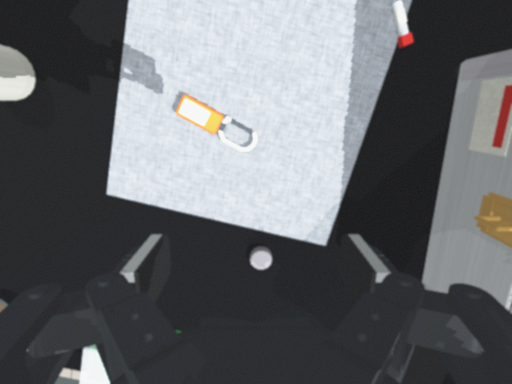

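The leaf is flat (x = −125.3 mm, against −125.8 mm nominal), and the staple bar's outer edge reads −146.7 mm as expected. The hook is at (200,112), undisturbed. I'll turn to its yaw and go over it.

Converted, 8.4 degrees is 0.0933.

```bash
echo '[{"turn":0.0933, "jaw":0.06}, {"turn":0.0933, "jaw":0.06}, {"turn":0.0933, "jaw":0.06}, {"turn":0.0933, "jaw":0.06}, {"turn":0.0933, "jaw":0.06}, {"turn":0.0933, "jaw":0.06}, {"turn":0.0933, "jaw":0.06}]' | python3 -m creep >/dev/null
echo '[{"turn":0.0933, "jaw":0.06}, {"turn":0.0933, "jaw":0.06}, {"turn":0.0933, "jaw":0.06}, {"turn":0.0933, "jaw":0.06}, {"turn":0.0933, "jaw":0.06}, {"turn":0.0933, "jaw":0.06}, {"turn":0.0911, "jaw":0.06}, {"jaw":0.06}]' | python3 -m creep
cat >> h.py <<'E'
def tag(d):
    W=world(d); hsv=cv2.cvtColor(d['pixels'],cv2.COLOR_RGB2HSV); K=d['K'];E=d['extrinsics'];C=-E[:3,:3].T@E[:3,3]
    og=(hsv[...,1]>110)&(hsv[...,0]<25)&(W[...,2]<.03)&(W[...,2]>.002)&(W[...,1]<-.1)
    nl,lab,st,_=cv2.connectedComponentsWithStats(cv2.morphologyEx(og.astype(np.uint8),cv2.MORPH_CLOSE,np.ones((15,15))));i=1+st[1:,4].argmax()
    hull=cv2.convexHull(np.argwhere((lab==i)&og)[:,::-1].astype(np.int32)); mk=np.zeros(og.shape,np.uint8); cv2.fillConvexPoly(mk,hull,1)
    v,u=np.nonzero(mk); r=np.stack([(u-K[0,2])/K[0,0],(v-K[1,2])/K[1,1],np.ones(len(u))],-1)@E[:3,:3]
    P=C+r*((.016-C[2])/r[:,2:]); return cv2.minAreaRect((P[:,:2]*1000).astype(np.float32)),P[:,:2].mean(0)
E
python3 - <<'E'
from h import *
print(tag(np.load('pics/w2.npz')))
d=snap('wrist','w3'); t=tag(d); print(t); s=observe(); p=np.array(s['position']); R=np.array(s['tool_rot'])
print((np.r_[t[1],.01]-p)@R, np.degrees(np.arctan2(R[1,0],R[0,0])),p)
E
```

```text
time_s: 6.9
position: [0.6535, -0.1445, 0.2568]
tool_rot: [[0.227, 0.974, -0.002], [0.974, -0.227, 0.001], [0.001, -0.002, -1.0]]
ft_force: [0.5, 0.5, 0.3]
grip_width: 0.0601
gripper_force: 0.0
(((612.438232421875, -231.3169708251953), (56.68321228027344, 28.1243953704834), 76.0147476196289), array([ 0.61225544, -0.23156562]))
(((613.6713256835938, -230.14346313476562), (56.266719818115234, 26.392471313476562), 76.695068359375), array([ 0.6140318 , -0.22972429]))
[-0.09206028 -0.0189776   0.24703224] 77.14845745945244 [ 0.65349303 -0.144431    0.25703853]
```

Converted, 0.03 m is 0.6, -0.0233 m is -0.466, 0.6 degrees is 0.0067.

```bash
echo '[{"tx":-0.466, "ty":-0.1, "tz":0.6, "turn":0.0067, "jaw":0.06}, {"tx":-0.466, "ty":-0.1, "tz":0.6, "jaw":0.06}, {"tx":-0.466, "ty":-0.1, "tz":0.6, "jaw":0.06}, {"tx":-0.464, "ty":-0.1, "tz":0.6, "jaw":0.06}, {"jaw":0.06}]' | python3 -m creep
python3 - <<'E'
from h import *
d=snap('wrist','w4'); t=tag(d); print(t); s=observe(); p=np.array(s['position']); R=np.array(s['tool_rot'])
print((np.r_[t[1],.023]-p)@R, np.degrees(np.arctan2(R[1,0],R[0,0])),p)
E
```

```text
time_s: 7.45
position: [0.6097, -0.2319, 0.1334]
tool_rot: [[0.235, 0.972, -0.008], [0.972, -0.235, 0.004], [0.002, -0.009, -1.0]]
ft_force: [0.2, -0.2, -0.0]
grip_width: 0.06
gripper_force: 0.0
(((613.4465942382812, -230.4143524169922), (55.70210647583008, 27.571557998657227), 75.82516479492188), array([ 0.61344872, -0.22969879]))
[0.00156107 0.00229749 0.11308804] 76.42389574422981 [ 0.61130233 -0.2309707   0.13609463]
```

View pics/w4.png

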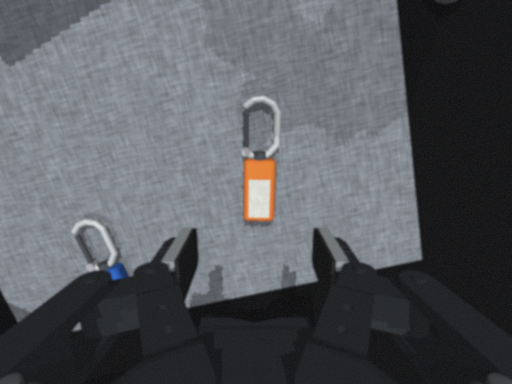

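The hook is centred between the fingers at (260,150), and the blue one is well clear at (95,245).

Converted, 0.02 m is 0.4, 0.015 m is 0.3, 0.3 degrees is 0.0033.

```bash
echo '[{"tx":0.02, "ty":0.04, "tz":0.4, "turn":0.0033, "jaw":0.06}, {"tz":0.4, "turn":0.0033, "jaw":0.06}, {"tz":0.4, "jaw":0.06}, {"tz":0.4, "jaw":0.06}, {"tz":0.3, "jaw":0.06}, {"tz":0.2, "jaw":0.06}, {"tz":0.1, "jaw":0.06}, {"jaw":0.06}]' | python3 -m creep
```

```text
time_s: 8.3
position: [0.615, -0.2296, 0.0286]
tool_rot: [[0.245, 0.97, 0.0], [0.97, -0.245, -0.0], [-0.0, 0.0, -1.0]]
ft_force: [1.4, 0.9, 0.3]
grip_width: 0.0603
gripper_force: 0.0
```

Converted, 0.003 m is 0.06.

```bash
echo '[{"tz":0.06, "jaw":0.05}, {"jaw":0.036}, {"jaw":0.036}]' | python3 -m creep; echo '[{"jaw":0.02}, {"jaw":0.02}, {"jaw":0.02}, {"jaw":0.02}]' | python3 -m creep 40
```

```text
time_s: 8.6
position: [0.6148, -0.23, 0.0258]
tool_rot: [[0.246, 0.969, 0.001], [0.969, -0.246, -0.0], [-0.0, 0.001, -1.0]]
ft_force: [0.1, -0.9, -0.2]
grip_width: 0.0364
gripper_force: 0.0
time_s: 9.0
position: [0.6149, -0.2301, 0.0259]
tool_rot: [[0.246, 0.969, 0.001], [0.969, -0.246, -0.001], [-0.0, 0.001, -1.0]]
ft_force: [-1.0, 0.3, 4.9]
grip_width: 0.0272
gripper_force: 40.7
```

Converted, -0.02 m is -0.4, -0.01 m is -0.2.

```bash
echo '[{"tz":-0.2, "jaw":0.02}, {"tz":-0.4, "jaw":0.02}, {"tz":-0.4, "jaw":0.02}, {"tz":-0.4, "jaw":0.02}, {"tz":-0.4, "jaw":0.02}, {"tz":-0.4, "jaw":0.02}, {"tz":-0.2, "jaw":0.02}, {"jaw":0.02}, {"jaw":0.02}]' | python3 -m creep
python3 - <<'E'
from h import *
d=snap('wrist','w5'); W=world(d); s=observe(); p=np.array(s['position']); R=np.array(s['tool_rot']); T=(W-p)@R
hsv=cv2.cvtColor(d['pixels'],cv2.COLOR_RGB2HSV); ok=(d['depth']>0)&(W[...,2]>.09)&(hsv[...,2]>100)&(abs(T[...,1])<.03)&(T[...,0]>.01)&(T[...,0]<.12)
q=T[ok]; print(p,s['ft_force'],len(q),np.percentile(q,[1,50,99],0).round(4))
for x in np.arange(.01,.09,.005):
    m=q[abs(q[:,0]-x)<.0025]
    if len(m)>3: print(x.round(3),len(m),np.percentile(m[:,1],[2,98]).round(4),np.percentile(m[:,2],[5,50]).round(4))
cv2.imwrite('pics/w5c.png',cv2.resize(d['pixels'][60:320,130:390,::-1],None,fx=2.3,fy=2.3,interpolation=cv2.INTER_CUBIC))
E
```

```text
time_s: 9.9
position: [0.6143, -0.2296, 0.1445]
tool_rot: [[0.246, 0.969, -0.001], [0.969, -0.246, 0.001], [0.0, -0.001, -1.0]]
ft_force: [0.3, -0.5, -0.8]
grip_width: 0.0268
gripper_force: 40.1
[ 0.61419058 -0.2296111   0.14408873] [-0.36786958 -0.19813082  0.27464261] 5002 [[ 0.0104 -0.0188 -0.0164]
 [ 0.0254  0.0039  0.0131]
 [ 0.0763  0.0199  0.0182]]
0.01 971 [-0.0192  0.0202] [-0.0162  0.0028]
0.015 555 [-0.016   0.0143] [0.0079 0.0095]
0.02 556 [-0.0129  0.0135] [0.0085 0.0095]
0.025 570 [-0.012  0.013] [0.0092 0.0113]
0.03 311 [-0.0149  0.0112] [0.0128 0.0142]
0.035 266 [-0.0144  0.0159] [0.0127 0.0146]
0.04 136 [-0.0139  0.0168] [0.0136 0.0151]
0.045 126 [0.0114 0.0166] [0.0138 0.0148]
0.05 149 [-0.0142  0.0171] [0.0137 0.0153]
0.055 145 [-0.014   0.0168] [0.0138 0.015 ]
0.06 149 [-0.0144  0.0167] [0.0138 0.015 ]
0.065 182 [-0.0139  0.0165] [0.0137 0.015 ]
0.07 478 [-0.014   0.0138] [0.0137 0.015 ]
0.075 404 [-0.0102  0.0102] [0.0137 0.0148]
0.08 4 [0.0012 0.0025] [0.0157 0.016 ]
```

View pics/w5c.png

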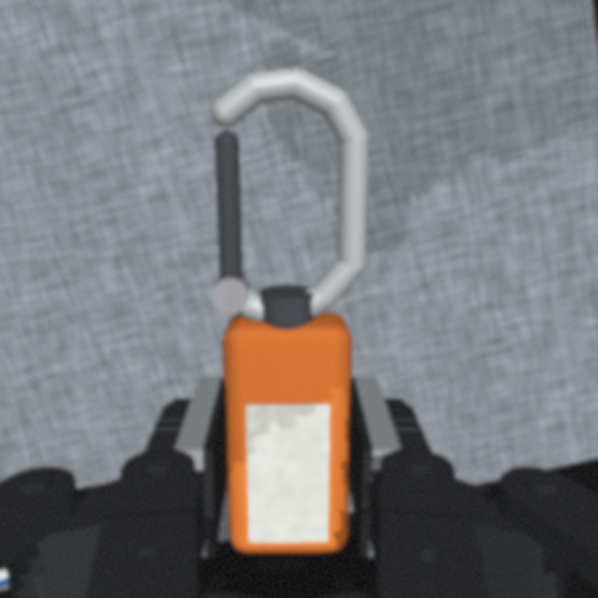

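The hook is held straight: bow tip at tool x ≈ 78 mm, back at tool y = +14 mm, rod at tool z ≈ 17 mm, gate on the −y side. I'll turn it square to the case and approach beside the staple.

Converted, -7.1 degrees is -0.0789.

```bash
echo '[{"turn":-0.0789, "jaw":0.02}, {"turn":-0.0789, "jaw":0.02}, {"turn":-0.0789, "jaw":0.02}, {"turn":-0.0789, "jaw":0.02}, {"jaw":0.02}]' | python3 -m creep >/dev/null
echo '[{"tx":0.4, "ty":0.286, "jaw":0.02}, {"tx":0.4, "ty":0.286, "jaw":0.02}, {"tx":0.4, "ty":0.286, "jaw":0.02}, {"tx":0.4, "ty":0.286, "jaw":0.02}, {"tx":0.4, "ty":0.286, "jaw":0.02}, {"tx":0.4, "ty":0.286, "jaw":0.02}, {"tx":0.4, "ty":0.286, "jaw":0.02}, {"tx":0.4, "ty":0.286, "jaw":0.02}, {"tx":0.4, "ty":0.286, "jaw":0.02}, {"tx":0.4, "ty":0.286, "jaw":0.02}]' | python3 -m creep >/dev/null
echo '[{"jaw":0.02}, {"jaw":0.02}]' | python3 -m creep
cat > m.py <<'E'
from h import *
import sys
d=snap('wrist',sys.argv[1]); W=world(d); s=observe(); p=np.array(s['position']); R=np.array(s['tool_rot']); T=(W-p)@R
hsv=cv2.cvtColor(d['pixels'],cv2.COLOR_RGB2HSV); h=hsv[...,0].astype(int)
c=np.array([.6017,.216]); a=np.radians(104.4); cx=np.array([np.cos(a),np.sin(a)]); cy=np.array([-cx[1],cx[0]])
print('tcp case',(p[:2]-c)@cx,(p[:2]-c)@cy,p[2],'yaw',np.degrees(np.arctan2(R[1,0],R[0,0])),'F cx,cy,z',np.array(s['ft_force'])[:2]@cx,np.array(s['ft_force'])[:2]@cy,s['ft_force'][2])
L=np.dstack([(W[...,:2]-c)@cx,(W[...,:2]-c)@cy,W[...,2]])
yl=(d['depth']>0)&(h>12)&(h<32)&(hsv[...,1]>90)&(L[...,2]>.09)&(L[...,2]<.16)&(abs(L[...,1])<.03)
for n,m in [('leaf',yl&(abs(L[...,0]+.1255)<.003)),('bar',yl&(L[...,0]<-.135)&(L[...,0]>-.155)),('barface',yl&(L[...,0]<-.1445)&(L[...,0]>-.155)&(L[...,2]<.135))]:
    if m.sum()>3: print(n,m.sum(),'case',np.percentile(L[m],[2,50,98],0).round(4).tolist(),'tool',np.percentile(T[m],[2,50,98],0).round(4).tolist())
m=(d['depth']>0)&(hsv[...,1]<60)&(hsv[...,2]>110)&(abs(T[...,2]-.0155)<.005)&(abs(T[...,1])<.022)&(T[...,0]>.04)&(T[...,0]<.085)
if m.sum()>3: print('hook tool',m.sum(),np.percentile(T[m],[1,50,99],0).round(4).tolist())
E
python3 m.py w6
```

```text
time_s: 11.65
position: [0.7041, -0.0008, 0.1445]
tool_rot: [[-0.243, 0.97, -0.001], [0.97, 0.243, -0.0], [0.0, -0.001, -1.0]]
ft_force: [-0.4, 0.4, -0.3]
grip_width: 0.0268
gripper_force: 40.1
tcp case -0.23617931198564554 -0.045045548870238386 0.14470949314504183 yaw 104.04615179731735 F cx,cy,z 0.7015168132634712 1.0594829174613667 -0.6797747694659162
leaf 1917 case [[-0.128, -0.0174, 0.0941], [-0.1251, -0.0043, 0.1189], [-0.1229, 0.0174, 0.1401]] tool [[0.1079, -0.0631, 0.0047], [0.1108, -0.0414, 0.0258], [0.113, -0.0283, 0.0507]]
bar 748 case [[-0.1461, -0.0021, 0.1125], [-0.142, -0.0007, 0.1376], [-0.1354, 0.0022, 0.1414]] tool [[0.0898, -0.0478, 0.0034], [0.0939, -0.045, 0.0072], [0.1005, -0.0435, 0.0323]]
barface 121 case [[-0.1462, -0.002, 0.1127], [-0.1455, -0.0009, 0.125], [-0.1445, 0.0013, 0.1347]] tool [[0.0897, -0.0469, 0.0101], [0.0904, -0.0447, 0.0197], [0.0914, -0.0436, 0.0321]]
hook tool 2086 [[0.0405, -0.013, 0.0138], [0.064, 0.0052, 0.0156], [0.0772, 0.0172, 0.0181]]
```

View pics/w6.png

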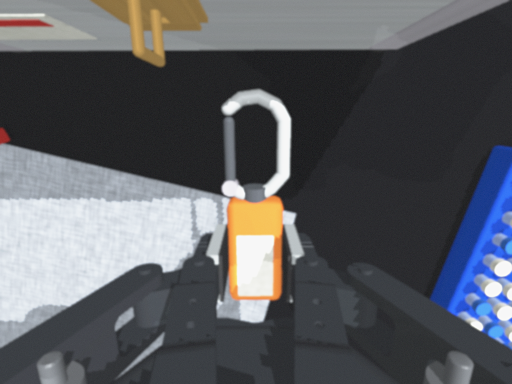

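The staple is at (150,40) and the hook at (255,140), with the gate side (left) facing the staple. Moving in depth now, clear of the bar.

Careful with the scale: shifts go in shares of 50 mm and turns go in shares of 90 degrees. That gives: 0.01 m is 0.2, 0.006 m is 0.12, -0.3 degrees is -0.0033.

```bash
echo '[{"tx":0.2, "tz":0.02, "turn":-0.0033, "jaw":0.02}, {"tx":0.2, "tz":0.02, "jaw":0.02}, {"tx":0.12, "tz":0.02, "jaw":0.02}, {"tx":0.08, "jaw":0.02}, {"jaw":0.02}, {"jaw":0.02}]' | python3 -m creep
echo '[{"ty":-0.12, "jaw":0.02}, {"ty":-0.12, "jaw":0.02}, {"ty":-0.08, "jaw":0.02}, {"ty":-0.04, "jaw":0.02}, {"jaw":0.02}]' | python3 -m creep
python3 m.py w7
```

```text
time_s: 12.3
position: [0.697, 0.028, 0.1424]
tool_rot: [[-0.25, 0.968, 0.0], [0.968, 0.25, -0.0], [-0.0, 0.0, -1.0]]
ft_force: [0.0, 0.1, -0.1]
grip_width: 0.027
gripper_force: 40.1
time_s: 12.8
position: [0.6793, 0.0234, 0.1425]
tool_rot: [[-0.249, 0.968, 0.0], [0.968, 0.249, -0.0], [-0.0, 0.0, -1.0]]
ft_force: [-0.5, 0.4, -0.0]
grip_width: 0.0271
gripper_force: 40.1
tcp case -0.20582151945195723 -0.027459287503421553 0.14247921820403536 yaw 104.44626110384831 F cx,cy,z 0.12967943562528958 -0.17919767477998122 -0.49741342240535613
leaf 761 case [[-0.1282, -0.0174, 0.0915], [-0.1251, -0.0011, 0.1219], [-0.1233, 0.0164, 0.141]] tool [[0.0776, -0.0438, 0.0015], [0.0807, -0.0263, 0.0205], [0.0825, -0.01, 0.051]]
bar 539 case [[-0.1454, -0.0019, 0.1128], [-0.1404, -0.0004, 0.1389], [-0.1353, 0.0026, 0.1415]] tool [[0.0604, -0.03, 0.001], [0.0654, -0.027, 0.0036], [0.0706, -0.0255, 0.0297]]
barface 20 case [[-0.1457, -0.0017, 0.1136], [-0.1451, -0.0014, 0.125], [-0.1445, -0.0006, 0.1344]] tool [[0.0601, -0.0268, 0.008], [0.0608, -0.0261, 0.0175], [0.0613, -0.0257, 0.0288]]
hook tool 1644 [[0.0404, -0.0135, 0.0136], [0.0682, 0.0103, 0.0153], [0.0769, 0.0168, 0.0178]]
```

View pics/w7.png

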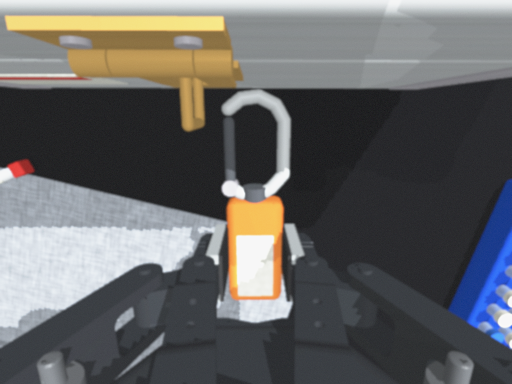

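The staple (192,105) lies on the gate side, level with the gate's free end. Pressing in small steps.

Converted, -0.004 m is -0.08, -0.001 m is -0.02.

```bash
echo '[{"ty":-0.08, "jaw":0.02}, {"ty":-0.06, "jaw":0.02}, {"ty":-0.04, "jaw":0.02}, {"ty":-0.02, "jaw":0.02}]' | python3 -m creep
echo '[{"ty":-0.03, "jaw":0.02}, {"ty":-0.03, "jaw":0.02}]' | python3 -m creep | sed -n '2p;4p'
echo '[{"ty":-0.03, "jaw":0.02}, {"ty":-0.03, "jaw":0.02}]' | python3 -m creep | sed -n '2p;4,6p'
```

```text
time_s: 13.25
position: [0.6696, 0.0211, 0.1424]
tool_rot: [[-0.25, 0.968, -0.0], [0.968, 0.25, 0.0], [0.0, -0.0, -1.0]]
ft_force: [0.4, 0.1, -1.0]
grip_width: 0.0264
gripper_force: 40.1
position: [0.6673, 0.0204, 0.1425]
ft_force: [2.5, 1.2, -0.3]
position: [0.6643, 0.0196, 0.1425]
ft_force: [3.4, 0.2, -0.8]
grip_width: 0.0272
gripper_force: 40.1
```

Converted, -0.0015 m is -0.03.

```bash
echo '[{"ty":-0.03, "jaw":0.02}, {"ty":-0.03, "jaw":0.02}]' | python3 -m creep | sed -n '2p;4p'
echo '[{"ty":-0.03, "jaw":0.02}, {"ty":-0.03, "jaw":0.02}]' | python3 -m creep | sed -n '2p;4p'
echo '[{"ty":-0.03, "jaw":0.02}, {"ty":-0.03, "jaw":0.02}]' | python3 -m creep | sed -n '2p;4,6p'
python3 m.py w8
```

```text
position: [0.6611, 0.0189, 0.1424]
ft_force: [3.6, 1.7, -0.3]
position: [0.6582, 0.0182, 0.1424]
ft_force: [3.6, 1.3, -0.1]
position: [0.6553, 0.0173, 0.1424]
ft_force: [4.2, -0.3, -0.3]
grip_width: 0.0269
gripper_force: 40.1
tcp case -0.20588801193987788 -0.0022974925659625597 0.14241617224380823 yaw 104.45360492464259 F cx,cy,z -1.3557959712719354 -3.770587345246508 -1.0347620937254371
leaf 701 case [[-0.1279, -0.0163, 0.0914], [-0.1251, -0.0004, 0.1253], [-0.1232, 0.017, 0.1412]] tool [[0.078, -0.0192, 0.0012], [0.0808, -0.0018, 0.0171], [0.0827, 0.014, 0.051]]
bar 326 case [[-0.1454, -0.0018, 0.1126], [-0.1404, 0.0004, 0.14], [-0.1352, 0.003, 0.1415]] tool [[0.0605, -0.0052, 0.0009], [0.0655, -0.0027, 0.0024], [0.0707, -0.0004, 0.0298]]
hook tool 1464 [[0.0407, -0.0131, 0.0136], [0.067, 0.012, 0.0153], [0.0769, 0.0175, 0.0178]]
```

View pics/w8.png

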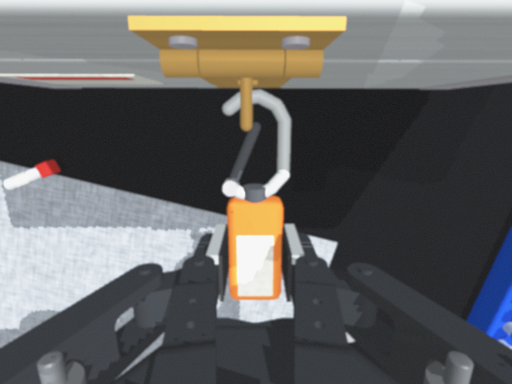

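The gate is swung in and the bar is past the nose, inside the hook at (247,105). Drawing the hook back until it seats.

Converted, -0.002 m is -0.04, -0.001 m is -0.02.

```bash
echo '[{"tx":-0.04, "ty":-0.02, "jaw":0.02}, {"tx":-0.04, "ty":-0.02, "jaw":0.02}, {"tx":-0.02, "jaw":0.02}, {"tx":-0.02, "jaw":0.02}]' | python3 -m creep| sed -n '2p;4,6p'
echo '[{"tx":-0.02, "jaw":0.02}]' | python3 -m creep| sed -n '2p;4,6p'
python3 m.py w9 | head -1
```

```text
position: [0.6544, 0.0109, 0.142]
ft_force: [-0.7, -0.7, -0.2]
grip_width: 0.0267
gripper_force: 40.1
position: [0.6548, 0.0101, 0.1421]
ft_force: [-0.6, 1.9, -0.0]
grip_width: 0.0268
gripper_force: 40.2
tcp case -0.2125824120560766 -0.0002490790783188368 0.14210466404882266 yaw 104.46665815635635 F cx,cy,z 1.5168127569353984 0.799640725494575 -0.16608670796428943
```

View pics/w9.png

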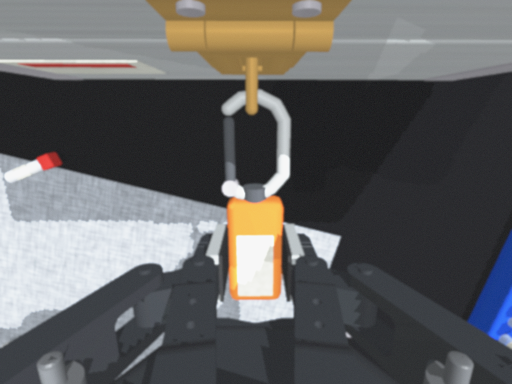

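Converted, -0.0005 m is -0.01.

```bash
for i in 1; do echo '[{"tx":-0.01, "jaw":0.02}]' | python3 -m creep| sed -n '2p;4p'; done
echo '[{"tx":-0.01, "jaw":0.02}]' | python3 -m creep| sed -n '2p;4p'
```

```text
position: [0.6549, 0.01, 0.1421]
ft_force: [-1.4, 3.4, -0.7]
position: [0.6549, 0.0099, 0.1421]
ft_force: [-2.7, 5.6, -1.3]
```

The gate has snapped shut, with the bar at (252,105) inside the bow. The pull is building at about 2.5 N per step.

Converted, -0.0005 m is -0.01.

```bash
echo '[{"tx":-0.01, "jaw":0.02}]' | python3 -m creep| sed -n '2p;4p'
echo '[{"tx":-0.006, "jaw":0.02}]' | python3 -m creep| sed -n '2p;4p'
```

```text
position: [0.655, 0.0097, 0.142]
ft_force: [-3.1, 6.7, -0.3]
position: [0.655, 0.0097, 0.142]
ft_force: [-2.3, 7.9, -1.3]
```

Converted, -0.0004 m is -0.008.

```bash
echo '[{"tx":-0.008, "jaw":0.02}]' | python3 -m creep| sed -n '2p;4p'
echo '[{"jaw":0.02}]' | python3 -m creep| sed -n '2p;4p'
```

```text
position: [0.655, 0.0096, 0.142]
ft_force: [-1.7, 8.6, -0.8]
position: [0.655, 0.0096, 0.1419]
ft_force: [-2.7, 7.9, -0.6]
```

Converted, -0.0004 m is -0.008.

```bash
echo '[{"tx":-0.008, "jaw":0.02}]' | python3 -m creep| sed -n '2p;4p'
for k in 1; do echo '[{"jaw":0.02}, {"jaw":0.02}]' | python3 -m creep| sed -n '1,2p;4p'; done
echo '[{"jaw":0.02}, {"jaw":0.02}]' | python3 -m creep| sed -n '1,2p;4p'
echo '[{"jaw":0.02}, {"jaw":0.02}]' | python3 -m creep| sed -n '1,2p;4p'
```

```text
position: [0.655, 0.0095, 0.1419]
ft_force: [-3.6, 10.9, -0.4]
time_s: 15.75
position: [0.655, 0.0096, 0.1419]
ft_force: [-4.0, 8.8, -0.5]
time_s: 15.95
position: [0.655, 0.0095, 0.1419]
ft_force: [-2.1, 9.4, -1.2]
time_s: 16.15
position: [0.655, 0.0095, 0.1419]
ft_force: [-2.8, 10.0, -0.4]
```

About 10 N was held for over 0.5 s. I'll relax the pull, lower slightly and release.

Converted, 0.002 m is 0.04, 0.001 m is 0.02.

```bash
echo '[{"tx":0.02, "jaw":0.02}, {"tx":0.02, "jaw":0.02}, {"tx":0.012, "tz":0.04, "jaw":0.02}, {"tz":0.04, "jaw":0.02}]' | python3 -m creep| sed -n '2p;4p'
echo '[{"jaw":0.035}, {"jaw":0.05}, {"jaw":0.065}, {"jaw":0.065}, {"jaw":0.065}]' | python3 -m creep
echo '[{"tx":-0.1, "tz":-0.1, "jaw":0.065}, {"tx":-0.2, "tz":-0.2, "jaw":0.065}, {"tx":-0.4, "tz":-0.4, "jaw":0.065}, {"tx":-0.4, "tz":-0.4, "jaw":0.065}, {"tx":-0.4, "tz":-0.4, "jaw":0.065}, {"tx":-0.4, "tz":-0.4, "jaw":0.065}, {"jaw":0.065}, {"jaw":0.065}, {"jaw":0.065}, {"jaw":0.065}]' | python3 -m creep
python3 - <<'E'
from h import *
a=snap('wrist','w10')['pixels']; b=snap('scene','s2')['pixels'][140:260,130:310]
b=cv2.resize(b,(576,384),interpolation=cv2.INTER_CUBIC)
im=np.hstack([cv2.resize(a,(400,300)),cv2.resize(b,(400,300))])[:,:,::-1]; cv2.imwrite('pics/fin.png',im)
E
```

```text
position: [0.6553, 0.0102, 0.1385]
ft_force: [-1.2, 3.3, 1.2]
time_s: 17.05
position: [0.6552, 0.0099, 0.1384]
tool_rot: [[-0.25, 0.968, 0.0], [0.968, 0.25, -0.0], [-0.0, 0.0, -1.0]]
ft_force: [0.4, -0.7, 0.3]
grip_width: 0.0651
gripper_force: 0.0
time_s: 18.05
position: [0.6785, -0.0811, 0.2325]
tool_rot: [[-0.251, 0.968, -0.002], [0.968, 0.251, 0.001], [0.001, -0.001, -1.0]]
ft_force: [0.2, 0.5, 0.5]
grip_width: 0.065
gripper_force: 0.0
```

View pics/fin.png

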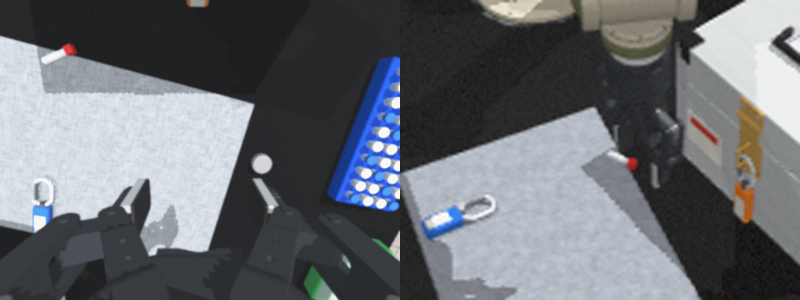

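The scene view on the right shows the hook hanging from the staple at (743,185), with the hasp flat. The blue hook, vial and cap are where they were, and the gripper is clear.

```bash
echo '[{"jaw":0.065}, {"jaw":0.065}, {"jaw":0.065}, {"jaw":0.065}, {"jaw":0.065}]' | python3 -m creep | head -1; python3 -c "
from rig import close_job
print(close_job())"
```

```text
time_s: 18.65
the job is handed in; nothing more can be done
None
```

The hasp is folded flat and the orange hook is clipped through the staple with its gate shut; it held a pull of about 10 N for over half a second, hangs there released, and the job was handed in at about 18.7 s (highest force I read was about 14.8 N, while pressing the hasp flat).

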